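# Hold the fold-down vial shelf to its hinge

### The job

The fold-down vial shelf has to go back on the white instrument module. First turn the black knob on top of the module clockwise past its detent until it clicks over to its far stop, which backs the hinge pin out of the gap between the module's two hinge knuckles; then pick up the shelf by its grip and bring its single knuckle into that gap, with the shelf level and reaching out from the module's front. Finish while still holding the shelf in the gripper, still and without leaning on the hinge, with the bores of all three knuckles in line and ready for a colleague to send the pin home; leave the bottle, carton and jar alone.

Things in the scene. Friction and masses are not known exactly. Their poses are not given: they have to be found in the camera images.
- module: White box-shaped instrument module fixed to the bench: 200 mm deep (x), 240 mm wide (y), 90 mm high. Origin on the bench directly below the middle of its hinge gap; its own +x points into the module, z up. Front face at x = +18 mm, back at x = +218 mm, sides at y = +-120 mm.
- hinge_bore (a point): Centre of the hinge gap, 85 mm above the bench, on the hinge axis, level along its own y (axes as the module's). Two steel knuckles (22 mm outside, 12 mm bore) at y = +-16 to +-38 mm leave a 32 mm gap, open to the front (-x), above and below; the face is 18 mm behind the axis. An 8 mm pin blocks the gap while the knob is at 0; at the knob's far stop it is out of the gap, standing out at +y.
- knob_grip (a point): Top centre of the black knob on the module's top: 60 mm behind the hinge axis (+x), 78 mm to +y of the gap's middle, 128 mm above the bench. Its grip bar is 46 mm long, 14 mm thick, 24 mm high, on a 48 mm disc. The point turns with the knob: the bar runs along its own x, so pinch along its own y. At joint value 0 its x is the module's x.
- knob (a joint): Turn of the knob in rad, clockwise seen from above: 0 at the start (pin home) to 1.4 (far stop, pin out). Over-centre detent: it resists with at most about 0.09 N m, springs back if let go before about 0.6, and past about 0.85 it clicks over and goes to 1.4 by itself when let go; it stays there.
- shelf: Loose fold-down shelf, about 0.3 kg, flat on the bench: aluminium plate 100 mm (x) by 120 mm (y) by 8 mm with two rows of round vial marks. Origin at the centre of its underside, z up. A grey grip fin stands at the centre: 14 mm thick (x), 60 mm long (y), its top 46 mm above the underside. A 22 mm wide tongue on its +x edge carries one steel knuckle.
- shelf_grip (a point): Middle of the top edge of the shelf's grip fin, 46 mm above the underside (axes as the shelf's); pinch the fin across its thickness, along the shelf's x.
- shelf_bore (a point): Centre of the shelf's knuckle: 68 mm to +x of the shelf's origin and 11 mm above its underside. Knuckle 22 mm outside diameter, 24 mm long, 12 mm bore along the shelf's y. It belongs at point hinge_bore, with the shelf's axes parallel to the module's, the plate on the module's -x side.
- bottle: Bystander: amber glass bottle, 72 mm diameter, 150 mm high; origin at its foot. Shelf and bottle may lie on either side, left or right.
- carton: Bystander: cardboard carton 70 x 100 x 50 mm; origin under its centre.
- jar: Bystander: glass jar with a screw cap, 48 mm diameter, 70 mm high; origin at its foot.
Mind the look-alikes: they are no part of the job. Several things have the shape of the shelf; the one meant has the colours described above.

How it is judged:
By the outcome, as a careful person would: the job done as asked, in the order asked, and still so for the second after the job is handed in, while the arm keeps its last pose, push and grip.
It also fails if it takes over 58 s, if anything falls off the work surface, if the arm or the gripper's body presses on something with over 40 N, if the wrist force passes 120 N, or if a joint passes its speed limit or range.

### The arm

A 6-joint arm with a two-finger parallel gripper is mounted at the origin on the work surface. World frame = base frame: x ahead of the robot, y to its left, z up, the work surface at z = 0. Lengths are in m, angles in degrees, forces in N, time in s.
With the tool pointing down it reaches from about 0.375 to 0.75 m from the base axis. Payload 9 kg.
Tool frame: the origin (TCP) lies where the fingers leave the gripper's body, on its centre line; the fingertips stand 73 mm ahead of it and the grasp point (between the pads) lies 54 mm ahead of it (robot.tip_reach is the distance from the TCP to the fingertips, in m); z points along the fingers, y is the line along which they close (so a half turn about z gives the same grasp; the last joint's range is limited). The gripper opens to 85 mm and grips with 20 to 120 N. Pads are 22 mm wide; open, the fingers measure 114 mm over their backs; the gripper's body (76 mm by 85 mm) begins 54 mm behind the grasp point. The pads swing forward as they close: fully open they stand 13 mm farther back than shut.
Start: joints at [-82.89, 5.964, 5.575, 89.605, 0, 77.527], TCP at [0.201, -0.565, 0.304] pointing down, gripper open.
Joint ranges: [-171.21, 171.21], [-48.23, 106.86], [-62.78, 66.21], [-105.2, 120.99], [-86.42, 89.51], [-180, 180]. Speed limits (degrees/s): [127.2, 127.2, 147.25, 180, 180, 180].

### API

Orientations are given as [roll, pitch, yaw] about the fixed x, y, z axes, in that order (R = Rz(yaw) Ry(pitch) Rx(roll)).
In Python, from plant import robot gives the robot as it stands. Calls block until the motion is done:
- robot.move_pose(position, orientation): joint-space move of the TCP to a pose.
- robot.line_to(position, vel=0.15, rotation=None, guard=None): straight line of the TCP; rotation=None keeps the orientation; vel is the mean speed in m/s. With guard (N) it stops when the force on the tool has changed by that much, and returns True; else False.
- robot.goto_joints(angles): joint-space move.
- robot.set_gripper(opening): finger opening in m; the grip force is fixed at half the most; returns when the fingers have stopped.
- robot.pause(seconds).
- robot.ik(position, orientation): joint angles nearest the present ones, or None.
- robot.observe(): the state.
- robot.grab_frame(name): name is "scene" or "top" or "wrist"; returns the picture (420x560x3 uint8, blue, green, red); there is no depth.
- robot.get_calibration(name): a dict with "vertical_fov" (degrees; the focal length in pixels is half the picture's height over the tangent of half this angle, whatever the lens; pixels are square), "cx", "cy" (the principal point, pixels), "rvec" (rotation vector, rad) and "tvec" (3), from world to camera coordinates, as OpenCV has them. Camera axes: x right, y down, z forward; pixel columns grow to the right and rows downward; lengths in m; the calibration is good to about 2 mm. A picture is of the moment at which its call begins: read the wrist's pose just before it. get_calibration takes no time and is no camera call; for the wrist camera it gives the pose at the moment of the call.
A pose or a line that the arm cannot do raises robot.IKError and nothing moves.
- robot.job_done(): hands the job in; it is judged then, once.
The state is a dict: "time": time; "q": joint angles; "qvel": joint speeds; "joint_torque": joint torques, N m; "tool_pos": TCP position; "tcp_rot": TCP orientation; "ft_force": force on the tool from outside, world axes, zero at the start; "torque": the same for the moment, N m; "gripper_width": finger opening in m; "gripper_force": force on a finger pad.
Only numpy, scipy, OpenCV 4.12 (cv2) and the standard library are available. Lean on these libraries where they do the work, as an engineer would, in place of code of your own. Each camera call takes 0.05 s, during which the arm holds its last target. There are 200 camera calls.

## Working session

There is one attempt and no reset: what is moved stays moved. The work goes in short steps, each a Python script; the robot and the scene stay as the last script left them, time stands still between calls to the robot, and variables do not carry over. Pictures are saved under pics/ and viewed, at most 10 in all, crops included, and the job is handed in when it is done.

```bash
ls; mkdir -p pics
python3 - <<'E'
from plant import robot
import cv2,numpy as np
for n in ("scene","top"):
    im=robot.grab_frame(n); cv2.imwrite(f"pics/{n}0.png",im)
    c=robot.get_calibration(n); print(n,c, -cv2.Rodrigues(np.array(c["rvec"],float))[0].T@np.array(c["tvec"]).ravel())
o=robot.observe();print(o["time"],o["tcp_rot"],o["gripper_width"])
E
```

```text
pics
scene {'vertical_fov': 52.48000732261987, 'cx': 276.6796673961638, 'cy': 208.57241787806865, 'rvec': array([ 1.83086553,  1.79033819, -0.65716314]), 'tvec': array([ 0.0209333 , -0.33558559,  1.51675562])} [ 1.23639745 -0.04863119  0.93944657]
top {'vertical_fov': 52.71686076646183, 'cx': 272.9732241383637, 'cy': 209.12075830067909, 'rvec': array([ 2.14475726, -2.20345836,  0.08762473]), 'tvec': array([-0.03271637,  0.54415694,  1.20463161])} [ 0.43685125 -0.05330055  1.24684982]
0.1 [-1.79934236e+02 -1.58388160e-02  1.95836008e+01] 0.08529505081257167
```

View pics/scene0.png

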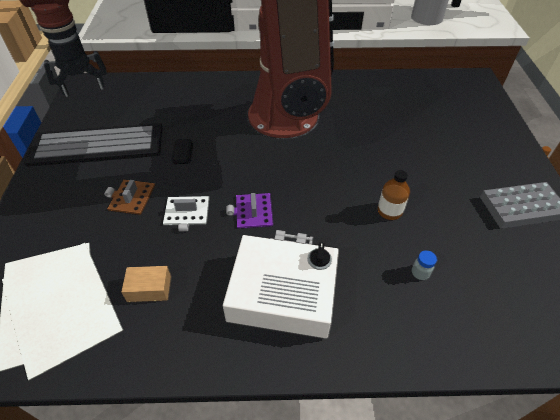

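View pics/top0.png

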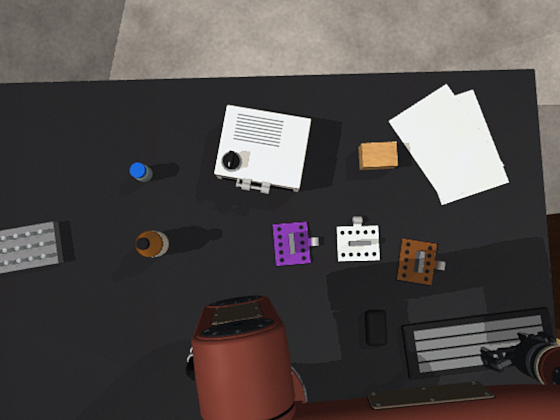

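The white plate with the grey fin at top (358,243) is the shelf, with its knuckle pointing up in the image. The purple and brown ones are decoys. The module is at top (262,147), with the knob at (232,160) and the hinge at (254,187). Next I'll get coarse poses from the top view.

```bash
cat > h.py <<'E'
import cv2,numpy as np
from plant import robot
def cam(n):
    c=robot.get_calibration(n); R=cv2.Rodrigues(np.array(c["rvec"],float))[0]; t=np.array(c["tvec"],float).ravel()
    f=210/np.tan(np.radians(c["vertical_fov"]/2)); return R,t,f,c["cx"],c["cy"]
def cast(C,uv,z):
    R,t,f,cx,cy=C; uv=np.atleast_2d(np.asarray(uv,float)); o=-R.T@t
    d=np.c_[(uv[:,0]-cx)/f,(uv[:,1]-cy)/f,np.ones(len(uv))]@R
    return o+d*((z-o[2])/d[:,2])[:,None]
def proj(C,P):
    R,t,f,cx,cy=C; p=np.atleast_2d(P)@R.T+t; return np.c_[f*p[:,0]/p[:,2]+cx,f*p[:,1]/p[:,2]+cy]
def tri(C1,uv1,C2,uv2):
    def ray(C,uv):
        R,t,f,cx,cy=C; d=R.T@np.array([(uv[0]-cx)/f,(uv[1]-cy)/f,1]); return -R.T@t,d/np.linalg.norm(d)
    A=np.zeros((3,3));b=np.zeros(3)
    for o,d in (ray(C1,uv1),ray(C2,uv2)):
        M=np.eye(3)-np.outer(d,d);A+=M;b+=M@o
    return np.linalg.solve(A,b)
E
python3 - <<'E'
from h import *
im=cv2.imread("pics/top0.png");C=cam("top")
hsv=cv2.cvtColor(im,cv2.COLOR_BGR2HSV)
m=((hsv[...,1]<40)&(hsv[...,2]>190)).astype(np.uint8)
m=cv2.morphologyEx(m,cv2.MORPH_CLOSE,np.ones((3,3)))
for c in cv2.findContours(m,0,2)[0]:
    a=cv2.contourArea(c)
    (u,v),_,_=r=cv2.minAreaRect(c)
    if a<500 or not(200<u<390) or v<90: continue
    z=.09 if u<320 else .008
    b=cast(C,cv2.boxPoints(r),z)
    print(a,np.round(b[:,:2],4).tolist(),b.mean(0)[:2],[np.linalg.norm(b[i]-b[i-1]) for i in range(4)])
print(cast(C,[[232,160]],.128),cast(C,[[254,187]],.085),cast(C,[[357,222]],.011), robot.get_calibration("wrist"),cam("wrist"))
C=cam("wrist");print("wrist cam pos",-C[0].T@C[1],C[0][2])
cv2.imwrite("pics/mod.png",cv2.resize(im[95:275,205:405],None,fx=4,fy=4*.82 and 3.3)[:594])
E
```

```text
1361.0 [[0.4957, -0.2332], [0.4924, -0.3556], [0.388, -0.3506], [0.3913, -0.229]] [ 0.4418327 -0.2921172] [np.float64(0.1045108837558327), np.float64(0.12251112578944394), np.float64(0.10445260055691209), np.float64(0.12162109271703855)]
5889.0 [[0.6337, 0.1145], [0.8355, 0.0776], [0.7874, -0.1588], [0.5872, -0.1186]] [ 0.71094299 -0.02134268] [np.float64(0.23767270786490358), np.float64(0.20515050842837224), np.float64(0.24118202970200234), np.float64(0.20421124667375462)]
[[0.66901695 0.05829257 0.128     ]] [[0.60053587 0.00311588 0.085     ]] [[ 0.499792   -0.29119838  0.011     ]] {'vertical_fov': 58.083474718056564, 'cx': 273.76385202631724, 'cy': 216.63154522491897, 'rvec': array([-2.364106  ,  1.67005472,  0.24462113]), 'tvec': array([-0.60023607, -0.03670027,  0.37849167])} (array([[ 3.34154236e-01, -9.42518360e-01, -2.97303664e-04],
       [-9.03009829e-01, -3.20237481e-01,  2.86393443e-01],
       [-2.70026286e-01, -9.54311140e-02, -9.58112054e-01]]), array([-0.60023607, -0.03670027,  0.37849167]), np.float64(378.20003529882155), 273.76385202631724, 216.63154522491897)
wrist cam pos [ 0.26963342 -0.54136643  0.3729697 ] [-0.27002629 -0.09543111 -0.95811205]
```

Run:
```python
from h import *
for nm,p,ys in (("shelfview",[.44,-.29,.34],[-2,178,88,-92]),("knob",[.669,.062,.18],[-11,-91,169,89]),("place",[.528,.015,.161],[-101,79]),("sgrasp",[.44,-.29,.087],[-92,88]),("modview",[.63,.03,.36],[-11,169,79,-101])):
    for y in ys:
        q=robot.ik(p,[180,0,y]); print(nm,y,None if q is None else np.round(q,0))
robot.move_pose([.44,-.29,.34],[180,0,-2]); C=cam("wrist"); cv2.imwrite("pics/ws.png",robot.grab_frame("wrist")); np.save("ws.npy",np.array(C,dtype=object),allow_pickle=True)
robot.move_pose([.63,.03,.36],[180,0,-11.3]); C=cam("wrist"); cv2.imwrite("pics/wm.png",robot.grab_frame("wrist")); np.save("wm.npy",np.array(C,dtype=object),allow_pickle=True)
print(robot.observe()["time"],robot.observe()["tool_pos"])
cv2.imwrite("pics/both.png",cv2.resize(np.hstack([cv2.imread("pics/ws.png"),cv2.imread("pics/wm.png")]),(800,300)))
```

```text
shelfview -2 [-48.  -6.  -3.  93.   0. 134.]
shelfview 178 [-48.  -6.  -3.  93.   0. -46.]
shelfview 88 [-48.  -6.  -3.  93.   0.  44.]
shelfview -92 [ -48.   -6.   -3.   93.    0. -136.]
knob -11 [  -6.   19.    8.   78.    0. -175.]
knob -91 [ -6.  19.   8.  78.   0. -95.]
knob 169 [-6. 19.  8. 78.  0.  5.]
knob 89 [-6. 19.  8. 78.  0. 85.]
place -101 [-13.  -5. -21.  75.   0. -92.]
place 79 [-13.  -5. -21.  75.   0.  88.]
sgrasp -92 [ -48.   -2.  -26.   67.    0. -136.]
sgrasp 88 [-48.  -2. -26.  67.   0.  44.]
modview -11 [  -9.   13.   19.   96.    0. -178.]
modview 169 [-9. 13. 19. 96.  0.  2.]
modview 79 [-9. 13. 19. 96.  0. 92.]
modview -101 [ -9.  13.  19.  96.   0. -88.]
6.0583 [0.63000134 0.02990844 0.36001698]
```

View pics/wm.png

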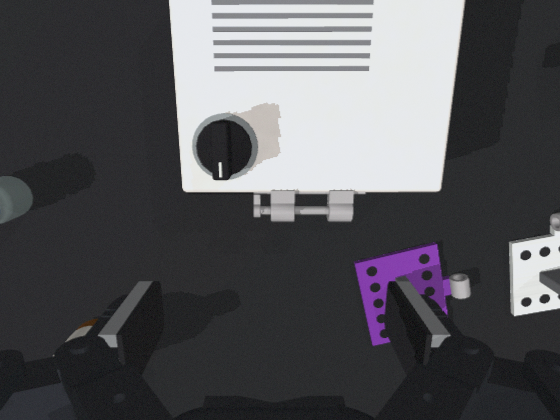

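View pics/ws.png

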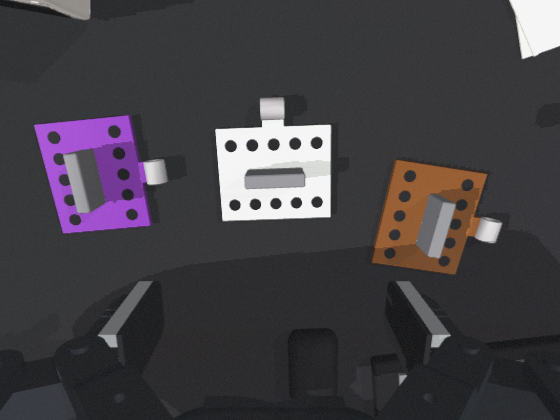

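Wrist view of the module: the front edge runs along v≈190 from u≈184 to 441. The knuckles are at (283,206) and (341,206), and the knob is at (224,147). Wrist view of the shelf: plate corners at about (217,129), (330,125), (331,217) and (222,221), fin at (275,180), knuckle at (272,108).

```bash
cat >> h.py <<'E'
def edge(im,roi,axis,z,C,thr=140,rise=True):
    """sub-pixel brightness edge in roi (u0,u1,v0,v1), scanning along axis; world points of a robust line"""
    u0,u1,v0,v1=roi; g=cv2.GaussianBlur(cv2.cvtColor(im,cv2.COLOR_BGR2GRAY),(3,3),0).astype(float)[v0:v1,u0:u1]
    if axis=='u': g=g.T
    pts=[]
    for k in range(g.shape[1]):
        col=g[:,k]; s=np.where((col[:-1]<thr)&(col[1:]>=thr) if rise else (col[:-1]>=thr)&(col[1:]<thr))[0]
        if len(s):
            i=s[0]; p=i+(thr-col[i])/(col[i+1]-col[i]); pts.append((u0+k,v0+p) if axis=='v' else (u0+p,v0+k))
    pts=np.array(pts); 
    P=cast(C,pts,z)[:,:2].astype(np.float32); return cv2.fitLine(P,cv2.DIST_HUBER,0,.001,.001).ravel()
def meet(a,b):
    s=np.linalg.solve(np.c_[a[:2],-b[:2]],b[2:]-a[2:]); return a[2:]+s[0]*a[:2]
def ang(l): return np.degrees(np.arctan2(l[1],l[0]))
E
python3 - <<'E'
from h import *
im=cv2.imread("pics/wm.png");C=tuple(np.load("wm.npy",allow_pickle=True))
F=edge(im,(195,255,180,200),'v',.09,C,rise=False);F2=edge(im,(370,430,180,200),'v',.09,C,rise=False)
L=edge(im,(165,195,20,170),'u',.09,C);Rr=edge(im,(430,475,20,170),'u',.09,C,rise=False)
print("angs",ang(F),ang(F2),ang(L)%180,ang(Rr)%180)
a,b=meet(F,L),meet(F2,Rr); d=a-b; print("corners",a,b,np.linalg.norm(d),"yaw",np.degrees(np.arctan2(d[1],d[0]))-90)
m=(a+b)/2; y=d/np.linalg.norm(d); x=np.array([y[1],-y[0]]); h=m-.018*x; k=h+.06*x+.078*y
print("hinge",h,"knob",k,"proj hinge,knob",proj(C,[[*h,.085],[*h,.096],[*k,.128]]).round(1))
yaw=np.arctan2(x[1],x[0])
pr=[h+yy*y for yy in (-.038,-.016,.016,.038)];print("knuckle ends proj",proj(C,[[*p,.096] for p in pr]).round(1))
np.save("mod.npy",[*h,yaw])
g=cv2.cvtColor(im,cv2.COLOR_BGR2GRAY); print(g[203,250:365])
im=cv2.imread("pics/ws.png");C=tuple(np.load("ws.npy",allow_pickle=True))
T=edge(im,(285,325,110,140),'v',.008,C);T0=edge(im,(222,255,115,140),'v',.008,C);B=edge(im,(230,322,210,228),'v',.008,C,rise=False)
L=edge(im,(205,235,135,212),'u',.008,C);Rr=edge(im,(322,340,135,210),'u',.008,C,rise=False)
print([ang(t) for t in (T,T0,B)],[ang(t)%180 for t in (L,Rr)])
cs=[meet(T,L),meet(T,Rr),meet(B,Rr),meet(B,L)];print(np.array(cs),np.linalg.norm(cs[0]-cs[1]),np.linalg.norm(cs[1]-cs[2]))
c=np.mean(cs,0);d=(cs[0]-cs[1])+(cs[3]-cs[2]);yaw=np.arctan2(d[1],d[0])-np.pi/2
print("shelf",c,np.degrees(yaw),proj(C,[[*c,.046],[c[0]+.068*np.cos(yaw),c[1]+.068*np.sin(yaw),.022]]).round(1));np.save("shelf.npy",[*c,yaw])
E
```

```text
angs 78.598885 78.95483 168.66121 168.66498
corners [0.64199275 0.11240645] [ 0.5955524  -0.11999618] 0.23699725 yaw -11.300415
hinge [ 6.0112154e-01 -2.6770681e-04] knob [0.6752427  0.06446294] proj hinge,knob [[310.1 208.8]
 [311.2 212. ]
 [218.6 150.3]]
knuckle ends proj [[352.6 211.9]
 [328.7 211.9]
 [293.8 212. ]
 [269.8 212. ]]
[ 43  43  41 101 170 185 185 182 182 180 108  44  44  47  42  46  41  42
  43  42  89 152 164 161 165 165 164 161 160 162 162 163 161 160 161 161
 160 160 158 158 159 158 157 157 108  55  41  43  44  45  43  46  43  45
  40  43  46  41  42  43  39  45  43  43  44  42  41  39  45  43  43  42
  43  40  44  41  44 116 123 156 166 164 163 164 161 165 161 164 163 163
 161 162 162 161 159 162 160 159 160 159 160 159 145  86  46  42  41  39
  42  43  46  45  40  41  42]
[np.float32(-89.9343), np.float32(89.93483), np.float32(-89.92136)] [np.float32(0.08072258), np.float32(0.18338497)]
[[ 0.48992863 -0.23209849]
 [ 0.49006617 -0.3520677 ]
 [ 0.38994628 -0.35238814]
 [ 0.38978136 -0.23223957]] 0.11996929 0.1001204
shelf [ 0.4399306  -0.29219848] 0.07217461 [[274.4 181.1]
 [271.8 108.3]]
```

Run:
```python
from h import *
im=cv2.imread("pics/wm.png");C=tuple(np.load("wm.npy",allow_pickle=True)); hx,hy,yaw=np.load("mod.npy")
x=np.array([np.cos(yaw),np.sin(yaw)]);y=np.array([-x[1],x[0]]);h=np.array([hx,hy])
g=cv2.cvtColor(im,cv2.COLOR_BGR2GRAY)[160:182,214:228]; v,u=np.where(g>110); uv=np.array([u.mean()+214,v.mean()+160])
w=cast(C,uv,.128)[0,:2]-h; print("mark",uv,w@x,w@y,"n",len(u))
yo=np.clip(w@y,.075,.081)
k=h+.0595*x+yo*y
yd=np.degrees(yaw); R=[180,0,yd]
robot.move_pose([*k,.235],R)
robot.line_to([*k,.181],vel=.08,guard=15)
f0=robot.observe()["ft_force"]; robot.set_gripper(.0)
o=robot.observe();print(o["time"],o["tool_pos"],o["gripper_width"],o["gripper_force"],o["ft_force"]-np.array(f0))
if .010<o["gripper_width"]<.02:
    q=list(o["q"]);q[5]+=73;robot.goto_joints(q)
    o=robot.observe();print(o["time"],o["tcp_rot"],o["gripper_width"],o["ft_force"],o["torque"])
    robot.set_gripper(.085); robot.line_to([*k,.24],vel=.15)
    back=h-.06*x; robot.move_pose([*back,.33],[180,0,yd-90])
    C=cam("wrist");np.save("wk.npy",np.array(C,dtype=object),allow_pickle=True);cv2.imwrite("pics/wk.png",robot.grab_frame("wrist"))
    cv2.imwrite("pics/top1.png",cv2.resize(robot.grab_frame("top")[95:275,205:405],None,fx=3,fy=3)); print(robot.observe()["time"],robot.observe()["q"])
```

```text
mark [220.08974359 173.33333333] 0.04161308844022579 0.07756115560844114 n 78
8.15 [0.67483474 0.06474468 0.1814046 ] 0.012922975095377764 60.02321720123291 [-0.19086145  5.62302441  1.6715412 ]
9.3167 [ 1.79963167e+02  2.24322210e-02 -8.41804414e+01] 0.012545014123095534 [-5.47523984 -0.51739698  5.37045148] [-0.15700152  1.40891037 -0.09719128]
11.3583 [-1.25688778e+01 -3.48204067e+00 -1.47717591e+00  9.21433185e+01
  8.81999281e-03 -9.13405379e+01]
```

View pics/top1.png

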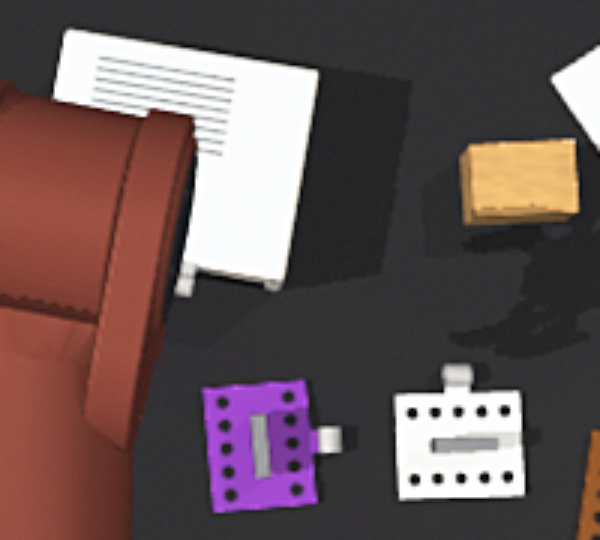

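The arm hides the knob in the top view, so I'll check the wrist picture.

View pics/wk.png

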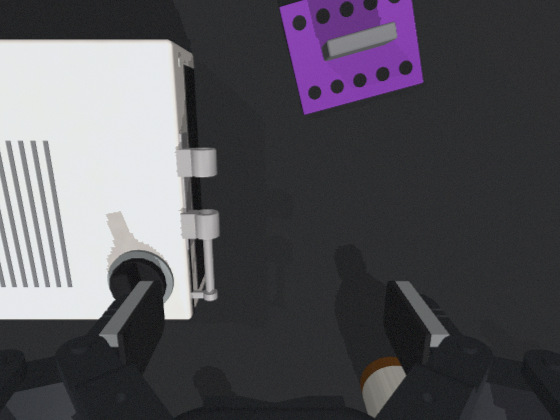

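The pin is out of the gap and standing out at +y, and the knob has turned. Knuckles are at (198,162) and (202,224), with the front silhouette at u≈217. I'll refine the hinge from the knuckle silhouettes in both views, then pick the shelf.

```bash
cat >> h.py <<'E'
def modax(h,yaw):
    x=np.array([np.cos(yaw),np.sin(yaw)]); return x,np.array([-x[1],x[0]])
def loc(C,uv,z,h,yaw):
    """module coords of pixel rays at height z, plus axis x for a front-silhouette pixel (r=11mm)"""
    x,y=modax(h,yaw); o=(-C[0].T@C[1]); w=cast(C,uv,z)[:,:2]-h; ox=(o[:2]-h)@x
    th=np.arctan2(ox-w@x,o[2]-z); return np.c_[w@x,w@y,w@x+.011/np.cos(th)]
def xings(g,thr):
    g=g.astype(float); i=np.where((g[:-1]<thr)!=(g[1:]<thr))[0]; return i+(thr-g[i])/(g[i+1]-g[i])
E
python3 - <<'E'
from h import *
hx,hy,yaw=np.load("mod.npy");h=np.array([hx,hy])
g=cv2.cvtColor(cv2.imread("pics/wk.png"),cv2.COLOR_BGR2GRAY);C=tuple(np.load("wk.npy",allow_pickle=True))
for v in (158,163,168,218,224,230):
    e=200+xings(g[v,200:235],100); print("row",v,e.round(1),(loc(C,[[e[0],v]],.085,h,yaw)[0]*1e3).round(1) if len(e) else 0)
for u in (205,210):
    e=135+xings(g[135:245,u],100); print("col",u,e.round(1),(loc(C,[[u,k] for k in e],.0945,h,yaw)[:,1]*1e3).round(1))
g=cv2.cvtColor(cv2.imread("pics/wm.png"),cv2.COLOR_BGR2GRAY);C=tuple(np.load("wm.npy",allow_pickle=True))
for u in (277,283,289,335,341,347):
    e=200+xings(g[200:235,u],100); print("wm col",u,e.round(1),(loc(C,[[u,k] for k in e],.085,h,yaw)*1e3).round(1)[:,::2].tolist())
for v in (212,215):
    e=240+xings(g[v,240:370],100);print("wm row",v,e.round(1),(loc(C,[[k,v] for k in e],.095,h,yaw)[:,1]*1e3).round(1))
E
```

```text
row 158 [215.4] [-11.6 -30.6  -0.5]
row 163 [215.5] [-11.5 -26.5  -0.4]
row 168 [215.7] [-11.5 -22.3  -0.4]
row 218 [218.2] [-11.8  21.2  -0.6]
row 224 [218.3] [-11.6  26.6  -0.5]
row 230 [218.4] [-11.5  32.1  -0.3]
col 205 [147.4 176.8 209.1] [-40.3 -16.7  10.6]
col 210 [148.  176.3 209.2] [-39.8 -17.1  10.6]
wm col 277 [220.9] [[-11.9, -0.4]]
wm col 283 [221.] [[-12.0, -0.5]]
wm col 289 [221.] [[-12.1, -0.6]]
wm col 335 [220.9] [[-12.1, -0.6]]
wm col 341 [221.] [[-12.1, -0.6]]
wm col 347 [221.] [[-12.2, -0.7]]
wm row 212 [253. 353.] [ 53.5 -38.5]
wm row 215 [253.1 260.1 270.2 294.1 326.7 352.6] [ 53.4  47.   37.7  15.6 -14.5 -38.4]
```

Run:
```python
from h import *
hx,hy,yaw=np.load("mod.npy");x,y=modax(0,yaw);h=np.array([hx,hy])-.0005*x-.0005*y;np.save("mod2.npy",[*h,yaw])
sx,sy,sw=np.load("shelf.npy");R=[180,0,np.degrees(sw)-90]
robot.move_pose([sx,sy,.16],R); robot.line_to([sx,sy,.088],vel=.1,guard=15); robot.set_gripper(0)
o=robot.observe();print(o["time"],o["tool_pos"],o["gripper_width"],o["gripper_force"],o["ft_force"])
robot.line_to([sx,sy,.19],vel=.12)
p=h-(.068+.05)*x; robot.move_pose([*p,.19],[180,0,np.degrees(yaw)-90]); robot.line_to([*p,.162],vel=.08)
robot.pause(.3);o=robot.observe();print(o["time"],o["tool_pos"],o["tcp_rot"],o["gripper_width"],o["ft_force"],o["torque"])
C=cam("wrist");np.save("wp.npy",np.array(C,dtype=object),allow_pickle=True);cv2.imwrite("pics/wp.png",robot.grab_frame("wrist"));cv2.imwrite("pics/sp.png",robot.grab_frame("scene"))
```

```text
14.2333 [ 0.44002271 -0.29231166  0.08825799] 0.012924774631817513 59.31962728500366 [0.6885722  0.07131003 3.20208567]
17.2417 [0.48505606 0.02245666 0.16241438] [-1.79957984e+02 -1.70048460e-03 -1.01293885e+02] 0.013073968584420614 [-0.24091578  0.70281393 -3.45030028] [0.03786174 0.01547996 0.0015588 ]
```

View pics/wp.png

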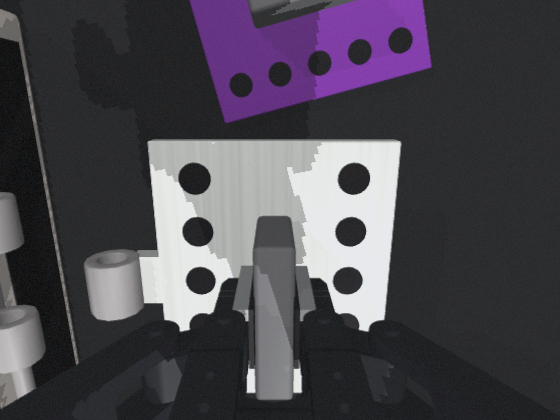

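The shelf is held level, with plate edge at v≈141 from u≈149 to 401. Its knuckle is at (113,285) and the module's are at the left. I'll measure the plate in the module frame.

Run:
```python
from h import *
hx,hy,yaw=np.load("mod2.npy");h=np.array([hx,hy]);x,y=modax(h,yaw)
im=cv2.imread("pics/wp.png");C=tuple(np.load("wp.npy",allow_pickle=True)); 
for z in (.082,):
    T=edge(im,(170,380,128,150),'v',z,C,thr=100);L=edge(im,(140,160,150,240),'u',z,C,thr=100);R=edge(im,(385,408,150,300),'u',z,C,thr=100,rise=False)
    a,b=meet(T,L)-h,meet(T,R)-h; print(z,"corners mm",[(p@x*1e3).round(2) for p in(a,b)],[(p@y*1e3).round(2) for p in(a,b)],"yaw err",ang(T)-np.degrees(yaw),(ang(L)-np.degrees(yaw)-90+90)%180-90,(ang(R)-np.degrees(yaw))%180-90)
g=cv2.cvtColor(im,cv2.COLOR_BGR2GRAY)
for v in (270,285,300):
    e=60+xings(g[v,60:130],90);print(v,e.round(1))
P=lambda X,Y,Z:[*(h+X*x+Y*y),Z]
print(proj(C,[P(-.05-.011,0,.085),P(-.05+.011,0,.085),P(-.05,-.012,.096),P(-.05,-.012,.085),P(-.011,-.016,.085),P(0,-.016,.096),P(0,.016,.096)]).round(1))
```

```text
0.082 corners mm [np.float32(-67.99), np.float32(-167.55)] [np.float32(-60.34), np.float32(-60.3)] yaw err -0.023213387 -0.2353363 -0.05480194
270 [61.9 84.5]
285 [61.7 64.5 86.6]
300 [64.5 66.8 88.7]
[[141.7 283.1]
 [ 90.3 283.1]
 [101.1 268. ]
 [112.6 257.1]
 [ 17.8 248.2]
 [-28.9 258.6]
 [-11.1 330.4]]
```

Run:
```python
from h import *
hx,hy,yaw=np.load("mod2.npy");h=np.array([hx,hy]);x,y=modax(h,yaw)
p=h-.068*x+.0002*y
hit=robot.line_to([*p,.1622],vel=.04,guard=12); robot.pause(.4)
o=robot.observe();print(hit,o["time"],o["tool_pos"],p,o["tcp_rot"],o["gripper_width"],o["ft_force"],o["torque"])
C=cam("wrist");np.save("wf.npy",np.array(C,dtype=object),allow_pickle=True);w=robot.grab_frame("wrist");s=robot.grab_frame("scene");cv2.imwrite("pics/wf.png",w);cv2.imwrite("pics/sf.png",s)
cv2.imwrite("pics/fin.png",np.hstack([cv2.resize(w[120:420,0:200],(400,600)),cv2.resize(s[190:310,230:310],(400,600))]))
T=edge(w,(170,380,128,150),'v',.082,C,thr=100)
L=edge(w,(140,160,150,225),'u',.082,C,thr=100);a=meet(T,L)-h;print((a@x*1e3,a@y*1e3))
```

```text
False 19.1417 [0.53386489 0.01288294 0.16220778] [0.5338908 0.0128609] [-1.79997626e+02  1.41147507e-03 -1.01299525e+02] 0.013326719634841179 [-1.04384246  0.81992305 -2.54843293] [-0.02372365 -0.00837725 -0.00774237]
(np.float32(-18.41039), np.float32(-60.176437))
```

View pics/fin.png

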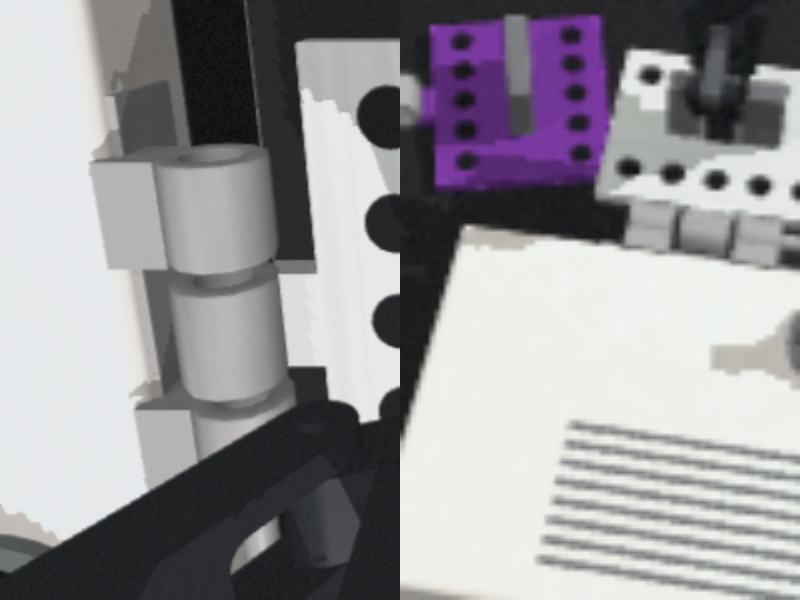

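The knuckle sits in the gap and looks in line, with gaps on both sides. I'll do one numeric check of the front silhouettes.

Run:
```python
from h import *
hx,hy,yaw=np.load("mod2.npy");h=np.array([hx,hy]);C=tuple(np.load("wf.npy",allow_pickle=True))
g=cv2.cvtColor(cv2.imread("pics/wf.png"),cv2.COLOR_BGR2GRAY)
for v in (205,215,225,235,245):
    e=115+xings(g[v,115:147],85);print(v,e.round(1),(loc(C,[[k,v] for k in e[:1]],.085,h,yaw)*1e3).round(1))
for v in (275,285,295,298,):
    print(v,g[v,132:152]); 
    i=132+np.argmax(np.abs(np.diff(g[v,132:152].astype(int))))+.5; print(i,(loc(C,[[i,v]],.085,h,yaw)*1e3).round(1))
s=cv2.cvtColor(cv2.imread("pics/sf.png"),cv2.COLOR_BGR2GRAY); S=cam("scene")
for u in (277,280,290,293,302,): print(u,s[226:246,u])
```

```text
205 [134.3] [[-11.9 -34.5  -0.1]]
215 [135.2] [[-11.8 -30.3  -0.1]]
225 [136.3] [[-11.8 -26.   -0. ]]
235 [137.1] [[-11.7 -21.7   0.1]]
245 [137.3] [[-11.3 -17.3   0.4]]
275 [140 135 129 123 120 115 107 101  92 201 220 220 221 221 221 221 220 220
 221 220]
140.5 [[-11.3  -3.7   0.5]]
285 [145 139 131 128 120 116 111 105  99  93 171 216 221 220 221 222 221 219
 220 220]
141.5 [[-11.2   1.    0.6]]
295 [146 142 136 132 126 120 115 108 104  96  92 168 214 220 220 221 221 221
 220 220]
142.5 [[-11.2   5.7   0.6]]
298 [147 142 138 133 128 122 118 111 104  98  94 139 208 221 220 222 221 220
 220 219]
143.5 [[-11.5   7.2   0.3]]
277 [231 233 230 196 175 180 181 173 157 167 178 177 179 128 237 241 242 241
 241 241]
280 [232 231 228 232 144 173 181 177 168 158 179 179 177 160 181 239 241 240
 241 240]
290 [165 229 232 229 236 230 175 174 173 175 167 147 123 106  69 185 239 241
 241 240]
293 [ 33  28 227 231 230 235 175 169 176 176 175 160 138 119 100 118 236 242
 241 241]
302 [ 37  28  24 179 230 229 233 140 169 179 178 171 156 177 178 179 174 138
 238 241]
```

Run:
```python
from plant import robot
print(robot.job_done())
```

```text
the job is handed in; nothing more can be done
None
```

I turned the knob to its far stop and the pin is out of the gap. The shelf is held level and still, with its knuckle in the gap and all three bores in line to about 0.5 mm by the wrist camera. I handed the job in at about 19 s on the robot's clock, without touching the bottle, carton or jar; no verdict came back.

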